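# Stack the three-tier dish on its coaster and lid it

## Robot

A 6-joint arm with a two-finger parallel gripper is mounted at the origin on the work surface. World frame = base frame: x ahead of the robot, y to its left, z up, the work surface at z = 0. Lengths are in m, angles in rad, forces in N, time in s.
With the tool pointing down it reaches from about 0.225 to 0.725 m from the base axis. Payload 3.1 kg.
Tool frame: the origin (TCP) lies between the finger pads; the fingertips stand 11 mm ahead of it and the grasp point (between the pads) lies 8 mm behind it; z points along the fingers, y is the line along which they close (so a half turn about z gives the same grasp; the last joint's range is limited). The gripper opens to 85 mm and grips with 20 to 120 N. Pads are 22 mm wide; open, the fingers measure 114 mm over their backs; the gripper's body (76 mm by 85 mm) begins 54 mm behind the grasp point. The pads swing forward as they close: fully open they stand 13 mm farther back than shut.
Start: joints at [-1.37, 0.048, 0.099, 1.622, 0, 1.443], TCP at [0.17, -0.497, 0.242] pointing down, gripper open.
Joint ranges: [-2.91, 2.91], [-0.99, 1.94], [-1.21, 1.42], [-2.12, 2.29], [-1.49, 1.47], [-3.14, 3.14]. Speed limits (rad/s): [2.79, 2.79, 3.14, 3.14, 3.14, 3.14].

## Interface

Orientations are given as a unit quaternion [x, y, z, w].
In Python, from cell import r gives the robot as it stands. The module is installed in compiled form; this text tells all that it offers.
- The arm moves only by the tool drive_tool, never from a script. Its argument "deltas" is a list that holds one entry, the list of rows, each a list of 7 numbers: the opening, from 0 (shut) to 1 (fully open), then the shift along the tool's x, y, z in cm, then the turn, a rotation vector about the tool's x, y, z in degrees. In form: [[[hand, x, y, z, wx, wy, wz], ...]]. A call has 1 to 10 rows; each row is the pose to reach, as a shift and turn from the pose commanded when the call began, along the tool's axes at that moment; what a row does not reach only later rows make up. A row lasts 1/8 s, in which the tool goes at most 62.5 mm and 10.7 degrees, less where a joint would pass 70% of its speed; a pose out of reach is approached as far as the arm can. A call with a gripper value outside its range is refused whole. The fingers move at their own pace and stop on an object; "force" is the grip in N (left out, the last holds). Time passes only in rows, so rows that repeat a pose let the fingers close. It gives the time, the measured TCP pose, the force, the opening and the grip force at its end, in the units of the state.
- r.observe(): the state, without advancing time (a new reading comes with each control period).
- r.snapshot(name): name is "side" or "top" or "wrist"; returns a dict with "image" (384x512x3 uint8, red, green, blue), "fovy" (degrees; the focal length in pixels is half the picture's height over the tangent of half this angle, whatever the lens; pixels are square), "cx", "cy" (the principal point, pixels), "dist" ([k1, k2, p1, p2, k3] as OpenCV has them; the pictures are not rectified), "T" (4x4, takes a point from camera to world coordinates). Camera axes: x right, y down, z forward; pixel columns grow to the right and rows downward; lengths in m; the calibration is good to about 2 mm. A picture is of the moment at which its call begins. There is no depth.
- r.job_done(): hands the job in; it is judged then, once.
The state is a dict: "t": time; "joints": joint angles; "joint_velocities": joint speeds; "joint_torque": joint torques, N m; "ee_pos": TCP position; "tcp_rot": TCP orientation; "force": force on the tool from outside, world axes, zero at the start; "torque": the same for the moment, N m; "gripper_width": finger opening in m; "grasp_force": force on a finger pad.
Only numpy, scipy, OpenCV 4.12 (cv2) and the standard library are available. Lean on these libraries where they do the work, as an engineer would, in place of code of your own. Each camera call takes 0.05 s, during which the arm holds its last target. There are 200 camera calls.

## Task

Put the ceramic stacking dish back together on its round cork coaster: first the large white tier in the middle of the coaster, then the blue tier on the white one's post, then the small orange bowl on the blue one's post, and last the frosted glass lid on the bowl, each fully seated and level before the next. It is ceramic and glass, so set every piece down gently instead of dropping it, and do not knock the pencil cup, the lip gloss stand or the hook rail.

Things in the scene. Friction and masses are not known exactly. Their poses are not given: they have to be found in the camera images.
- large_tier: large white ceramic tier, loose, about 0.35 kg: a round dish 130 mm across, rim 28 mm high, with a straight round post 28 mm across rising from its centre to 70 mm (the top 5 mm taper to 22 mm across). Grasp it by the post from above; between 30 and 65 mm height the post is free of the rim. The underside has a foot ring 60 mm across and 10 mm high with a central socket 36 mm across, 10 mm deep. Origin: centre of the underside, z up along the post.
- middle_tier: middle blue ceramic tier, loose, about 0.24 kg: like the white one but 104 mm across, rim 26 mm high; same post (28 mm across, top at 70 mm, top 5 mm tapered to 22 mm) and same foot ring and socket (36 mm across, 10 mm deep). Its socket goes over the white tier's post; seated, its origin is 60 mm above the white tier's origin. Origin: centre of the underside, z up.
- bowl: small orange ceramic bowl, loose, about 0.13 kg: straight-sided, 56 mm across outside, 48 mm inside, 44 mm high, inner floor at 16 mm; foot ring 52 mm across and 10 mm high with the same socket underneath (36 mm across, 10 mm deep). Grasp it across the outside from above. Its socket goes over the blue tier's post; seated, its origin is 60 mm above the blue tier's origin. Origin: centre of the underside, z up.
- lid: frosted pale glass lid, loose, about 0.07 kg: disc 60 mm across whose top is at 13 mm, with a round knob 20 mm across (straight between 26 and 44 mm height, top at 48 mm) to grasp from above, and below the disc a plug 40 mm across and 8 mm high that enters the bowl (its foot tapers to 34 mm). Seated, the disc rests on the bowl's rim and the lid's origin is 36 mm above the bowl's origin. Origin: centre of the underside of the plug, z up.
- coaster: round cork coaster with a green felt centre, fixed to the dresser, 110 mm across, 6 mm thick: the stack stands on it. Origin: centre of its underside, z up.
- pencil_cup: bystander: black wooden pencil cup, loose, 72 mm across, 95 mm high, with four pencils reaching up to 166 mm and leaning out no farther than the cup's edge. Origin: centre of the underside.
- gloss_stand: bystander: clear acrylic lip gloss stand, loose, 60 mm (its x) by 110 mm (its y), with gloss tubes up to 88 mm high. Origin: centre of the underside.
- hook_rail: bystander: stainless steel hook rail on a foot, fixed, 70 mm (its x) by 240 mm (its y), 151 mm high, hooks on its -x side, a pink plastic bracelet hanging on one. Origin: centre of the underside.

How it is judged:
By the outcome, as a careful person would: the job done as asked, in the order asked, and still so for the second after the job is handed in, with the robot touching nothing.
It also fails if it takes over 128 s, if anything falls off the work surface, if the arm or the gripper's body presses on something with over 40 N, if the wrist force passes 120 N, or if a joint passes its speed limit or range.

## Working session

There is one attempt and no reset: what is moved stays moved. The work goes in short steps, Python scripts to look and compute and a tool call to move; the robot and the scene stay as the last step left them, time stands still between calls to the robot, and variables do not carry over. Pictures are saved under pics/ and viewed, at most 15 in all, crops included, and the job is handed in when it is done.

Besides the shell and the picture viewer there is one more tool, called as name(argument=value, ...) on one line, values as JSON. drive_tool: Moves the arm, as the interface text tells. Its arguments: {"type":"object","properties":{"deltas":{"type":"array","items":{"type":"array","items":{"type":"array","items":{"type":"number"}}}},"force":{"type":"number"}},"required":["deltas"]}

```bash
mkdir -p pics; cat > h.py <<'E'
import numpy as np, cv2
from cell import r
def snap(n,f=None):
    s=r.snapshot(n)
    if f: cv2.imwrite('pics/'+f,cv2.cvtColor(s['image'],cv2.COLOR_RGB2BGR))
    return s
def K(s):
    f=s['image'].shape[0]/2/np.tan(np.radians(s['fovy'])/2)
    return np.array([[f,0,s['cx']],[0,f,s['cy']],[0,0,1.]])
def p2w(s,uv,z):
    uv=np.array(uv,float).reshape(-1,1,2)
    n=cv2.undistortPoints(uv,K(s),np.array(s['dist'],float)).reshape(-1,2)
    T=np.array(s['T']); d=np.c_[n,np.ones(len(n))]@T[:3,:3].T
    return T[:3,3]+d*((z-T[2,3])/d[:,2])[:,None]
def w2p(s,P):
    Ti=np.linalg.inv(np.array(s['T']))
    return cv2.projectPoints(np.array(P,float).reshape(-1,1,3),cv2.Rodrigues(Ti[:3,:3])[0],Ti[:3,3],K(s),np.array(s['dist'],float))[0].reshape(-1,2)
E
python3 - <<'E'
from h import *
a=snap('top','top.png');b=snap('side','side.png')
import pickle; pickle.dump((a,b),open('s0.pkl','wb'))
for s in(a,b): print(s['fovy'],s['T'])
o=r.observe(); print(o)
E
```

```text
53.29990427506654 [[-0.00519162 -0.98413752  0.17733129  0.42128168]
 [-0.99954508  0.0103757   0.02831908 -0.0125139 ]
 [-0.0297098  -0.17710359 -0.98374369  0.90931577]
 [ 0.          0.          0.          1.        ]]
47.192384217279184 [[-0.84434191 -0.29155078  0.44953853  0.08440982]
 [-0.5357521   0.4711551  -0.70070147  0.82444234]
 [-0.00751231 -0.83247283 -0.55401494  0.68212791]
 [ 0.          0.          0.          1.        ]]
{'t': 0.1, 'joints': array([-1.36978271e+00,  4.87152193e-02,  9.77487303e-02,  1.62202029e+00,
       -1.14907910e-06,  1.44302456e+00]), 'joint_velocities': array([-0.00031115, -0.0003433 ,  0.00407451,  0.00207907, -0.00210512,
       -0.00121267]), 'joint_torque': array([ 1.87498852e-03, -3.39851618e+01,  3.20935714e+01,  1.58624531e-02,
       -1.36159133e-04,  1.36519521e-06]), 'ee_pos': array([ 0.16941279, -0.49634706,  0.24121127]), 'tcp_rot': array([ 9.86517334e-01,  1.63653142e-01, -4.06733917e-05, -1.09447094e-03]), 'force': array([-0.068783  ,  0.06720137,  0.36052458]), 'torque': array([-0.023296  ,  0.00725737,  0.05689293]), 'grasp_force': 0.0, 'gripper_width': 0.08530287274871533}
```

View pics/top.png

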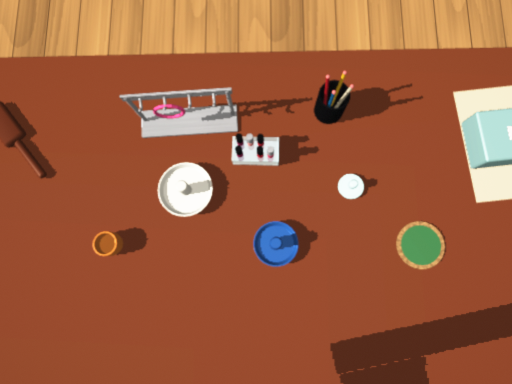

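View pics/side.png

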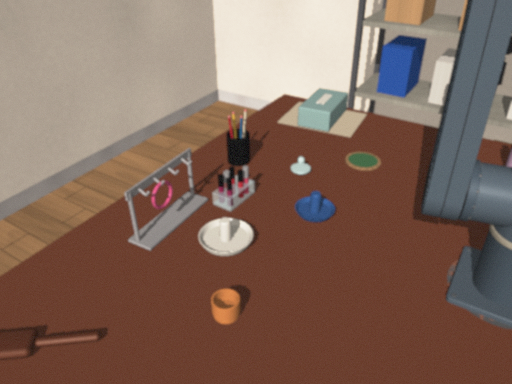

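The top view shows white at (185,188), blue at (276,243), the bowl at (106,244), the lid at (351,186) and the coaster at (420,245). White stands close to the rail and the gloss stand. Next I fit the circles.

```bash
cat > m.py <<'E'
from h import *
import pickle
from scipy.optimize import least_squares
a,b=pickle.load(open('s0.pkl','rb'))
hsv=cv2.cvtColor(a['image'],cv2.COLOR_RGB2HSV)
def fit(name,c,lo,hi,z,D,win):
    m=cv2.inRange(hsv,np.array(lo),np.array(hi)); w=np.zeros_like(m)
    cv2.circle(w,c,win,255,-1); m&=w
    cs=max(cv2.findContours(m,0,cv2.CHAIN_APPROX_NONE)[0],key=cv2.contourArea)
    P=p2w(a,cv2.convexHull(cs).reshape(-1,2),z)[:,:2]
    s=least_squares(lambda q:np.hypot(*(P-q[:2]).T)-q[2],[*P.mean(0),D/2],loss='soft_l1',f_scale=.001)
    q=s.x; print(name,q[:2].round(4),'D',round(2*q[2],4),'want',D,'reach',round(np.hypot(*q[:2]),3))
fit('white',(185,190),(0,0,120),(179,90,255),.028,.13,33)
fit('blue',(276,243),(100,120,50),(130,255,255),.026,.104,28)
fit('bowl',(106,244),(8,150,100),(20,255,255),.044,.056,20)
fit('lid',(351,187),(0,0,110),(179,110,255),.013,.060,18)
fit('coaster',(420,245),(10,90,80),(90,255,255),.006,.110,30)
print('cup',p2w(a,[(330,103)],.05)); print('gloss',p2w(a,[(233,163),(279,165),(232,138),(279,138)],.03)[:,:2])
print('rail base',p2w(a,[(141,136),(238,132),(238,108),(141,112)],.01)[:,:2]);print('rail top',p2w(a,[(122,95),(231,91)],.151)[:,:2])
print('whitepost',p2w(a,[(184,186)],.07),'bluepost',p2w(a,[(277,243)],.07),'knob',p2w(a,[(352,184)],.048))
E
python3 m.py
```

```text
white [0.5823 0.1831] D 0.131 want 0.13 reach 0.61
blue [ 0.4539 -0.0291] D 0.1004 want 0.104 reach 0.455
bowl [0.454  0.3565] D 0.0903 want 0.056 reach 0.577
lid [ 0.5876 -0.208 ] D 0.0635 want 0.06 reach 0.623
coaster [ 0.4492 -0.3631] D 0.1138 want 0.11 reach 0.578
cup [[ 0.78074666 -0.16170629  0.05      ]]
gloss [[ 0.64261517  0.06931646]
 [ 0.63638692 -0.03946839]
 [ 0.70434051  0.07209083]
 [ 0.70268268 -0.04049182]]
rail base [[0.71931531 0.29985084]
 [0.72592544 0.05932327]
 [0.78830162 0.05955396]
 [0.78201723 0.30295719]]
rail top [[0.76447602 0.2963881 ]
 [0.76906293 0.06324747]]
whitepost [[0.58079818 0.17561574 0.07      ]] bluepost [[ 0.45262753 -0.03123188  0.07      ]] knob [[ 0.58546962 -0.20426615  0.048     ]]
```

```bash
cat >> h.py <<'E'
from scipy.spatial.transform import Rotation as R
def YAW(d): return R.from_matrix(np.array([[np.cos(d),np.sin(d),0],[np.sin(d),-np.cos(d),0],[0,0,-1]]).T.T)
def delta(P,yaw=90):
    o=r.observe(); R0=R.from_quat(o['tcp_rot'])
    print('pos',o['ee_pos'].round(4),'dcm',(R0.inv().apply(np.array(P)-o['ee_pos'])*100).round(2),'turn',np.degrees((R0.inv()*YAW(np.radians(yaw))).as_rotvec()).round(2),'F',o['force'].round(1),'w',round(o['gripper_width'],4),'t',round(o['t'],2))
E
python3 -c "
from h import *
delta([.582,.183,.2])"
```

```text
pos [ 0.1694 -0.4963  0.2412] dcm [ 60.98 -50.96   4.25] turn [ -0.1   -0.09 -71.16] F [-0.1  0.1  0.4] w 0.0853 t 0.1
```

drive_tool(deltas=[[[1,3,-2.5,0.2,0,0,-6],[1,7.5,-6.3,0.5,0,0,-15],[1,12.5,-10.5,0.9,0,0,-25],[1,17.5,-14.6,1.2,0,0,-35],[1,22.5,-18.8,1.6,-0.1,0,-45],[1,27.5,-23,1.9,-0.1,0,-54],[1,32.5,-27.2,2.3,-0.1,-0.1,-62],[1,37,-30.9,2.6,-0.1,-0.1,-68],[1,40,-33.4,2.8,-0.1,-0.1,-71],[1,42,-35,2.9,-0.1,-0.1,-71.2]]])

```text
t: 1.35
ee_pos: [0.4544, -0.0275, 0.2124]
tcp_rot: [0.706, 0.709, -0.001, 0.0]
force: [0.4, -0.1, 0.4]
gripper_width: 0.0855
grasp_force: 0.0
```

```bash
python3 -c "
from h import *
delta([.582,.183,.2])"
```

```text
pos [ 0.4544 -0.0275  0.2124] dcm [21.   12.86  1.2 ] turn [-0.05  0.1   0.24] F [ 0.4 -0.1  0.4] w 0.0855 t 1.35
```

drive_tool(deltas=[[[1,3,1.8,0.2,0,0,0],[1,7,4.3,0.4,0,0,0],[1,11.5,7,0.7,0,0,0],[1,15.5,9.5,0.9,0,0,0],[1,18.5,11.3,1.1,0,0,0],[1,20.3,12.4,1.2,0,0,0],[1,21,12.9,1.2,0,0,0],[1,21,12.9,1.2,0,0,0]]])

```text
t: 2.35
ee_pos: [0.5826, 0.18, 0.2003]
tcp_rot: [0.707, 0.707, -0.001, 0.001]
force: [-0.5, 0.6, -0.1]
gripper_width: 0.0853
grasp_force: 0.0
```

```bash
python3 -c "
from h import *
delta([.582,.183,.2])
s=snap('wrist','w1.png');import pickle;pickle.dump(s,open('w1.pkl','wb'));print(s['T'])
print(w2p(s,[[.582,.183,.07],[.582,.183,.028]]))"
```

```text
pos [0.5826 0.18   0.2003] dcm [ 0.3  -0.06  0.03] turn [-0.05  0.16  0.06] F [-0.5  0.6 -0.1] w 0.0853 t 2.35
[[ 9.99999938e-01  6.59095552e-05 -3.44825822e-04  5.82436755e-01]
 [-4.99784701e-05 -9.45487775e-01 -3.25657589e-01  2.64440578e-01]
 [-3.47492546e-04  3.25657586e-01 -9.45487713e-01  3.31172406e-01]
 [ 0.00000000e+00  0.00000000e+00  0.00000000e+00  1.00000000e+00]]
[[256.21634309 182.34034778]
 [256.28086486 169.80781202]]
```

View pics/w1.png

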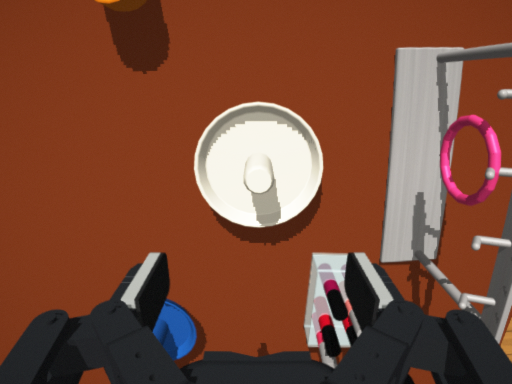

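The wrist picture shows the post top at about (259,179) and the rim centred near (258,165). Nothing stands under the fingers' path.

```bash
cat >> h.py <<'E'
def circ(s,lo,hi,z,D,near,win=80,inv=False,scale=None):
    """circle of diameter D at height z from colour mask, near=world guess"""
    hsv=cv2.cvtColor(s['image'],cv2.COLOR_RGB2HSV); m=cv2.inRange(hsv,np.array(lo),np.array(hi))
    w=np.zeros_like(m); c=w2p(s,[near])[0]; cv2.circle(w,tuple(int(v) for v in c),win,255,-1); m&=w
    cs=max(cv2.findContours(m,0,cv2.CHAIN_APPROX_NONE)[0],key=cv2.contourArea)
    from scipy.optimize import least_squares
    P=p2w(s,cv2.convexHull(cs).reshape(-1,2),z)[:,:2]
    q=least_squares(lambda q:np.hypot(*(P-q[:2]).T)-q[2],[*P.mean(0),D/2],loss='soft_l1',f_scale=.001).x
    print('circle',q[:2].round(4),'D',round(2*q[2],4),'want',D); return q
E
python3 -c "
from h import *
import pickle;s=pickle.load(open('w1.pkl','rb'))
print(p2w(s,[(259,179)],.07))
q=circ(s,(0,0,100),(179,80,255),.028,.13,[.582,.183,.028])
delta([q[0],q[1],.042])"
```

```text
[[0.58441732 0.18603619 0.07      ]]
circle [0.5839 0.1846] D 0.1287 want 0.13
pos [0.5825 0.1795 0.2006] dcm [ 0.56  0.14 15.86] turn [-0.03  0.16  0.02] F [ 0.5  0.2 -0.1] w 0.0855 t 2.4
```

drive_tool(deltas=[[[1,0.3,0.1,1.5,0,0,0],[1,0.5,0.1,4.5,0,0,0],[1,0.5,0.1,8,0,0,0],[1,0.5,0.1,11,0,0,0],[1,0.5,0.1,13.5,0,0,0],[1,0.5,0.1,15,0,0,0],[1,0.5,0.1,15.8,0,0,0],[1,0.5,0.1,15.8,0,0,0],[1,0.5,0.1,15.8,0,0,0]]])

```text
t: 3.52
ee_pos: [0.5849, 0.1849, 0.0442]
tcp_rot: [0.707, 0.707, 0.0, 0.002]
force: [1.4, 0.3, -0.0]
gripper_width: 0.0853
grasp_force: 0.0
```

```bash
python3 -c "
from h import *
delta([.584,.185,.042])"
```

```text
pos [0.5849 0.1849 0.0442] dcm [ 0.02 -0.09  0.22] turn [0.15 0.1  0.03] F [ 1.4  0.3 -0. ] w 0.0853 t 3.52
```

drive_tool(deltas=[[[0.3,0,-0.1,0.2,0,0,0],[0.3,0,-0.1,0.2,0,0,0],[0.3,0,-0.1,0.2,0,0,0],[0.1,0,-0.1,0.2,0,0,0],[0.1,0,-0.1,0.2,0,0,0],[0,0,-0.1,0.2,0,0,0],[0,0,-0.1,0.2,0,0,0],[0,0,-0.1,0.2,0,0,0]]], force=50)

```text
t: 4.53
ee_pos: [0.5832, 0.1848, 0.0412]
tcp_rot: [0.707, 0.707, -0.0, 0.001]
force: [0.8, -0.2, 2.6]
gripper_width: 0.0267
grasp_force: 49.3
```

drive_tool(deltas=[[[0,0,0,-0.5,0,0,0],[0,0,0,-1.5,0,0,0],[0,0,0,-3.5,0,0,0],[0,0,0,-6,0,0,0],[0,0,0,-9,0,0,0],[0,0,0,-12,0,0,0],[0,0,0,-14,0,0,0],[0,0,0,-15,0,0,0],[0,0,0,-15,0,0,0],[0,0,0,-15,0,0,0]]])

```text
t: 5.78
ee_pos: [0.5821, 0.1849, 0.1894]
tcp_rot: [0.707, 0.707, -0.002, 0.0]
force: [0.2, 0.6, -2.7]
gripper_width: 0.0268
grasp_force: 49.5
```

```bash
python3 -c "
from h import *
delta([.449,-.363,.16])"
```

```text
pos [0.5821 0.1849 0.1894] dcm [-54.77 -13.35   3.12] turn [-0.12  0.16  0.04] F [ 0.2  0.6 -2.7] w 0.0268 t 5.78
```

drive_tool(deltas=[[[0,-1,-0.2,0,0,0,0],[0,-3,-0.7,0,0,0,0],[0,-6.5,-1.6,0,0,0,0],[0,-10.5,-2.6,0,0,0,0],[0,-15,-3.7,0,0,0,0],[0,-19.5,-4.8,0,0,0,0],[0,-24,-5.9,0,0,0,0],[0,-28.5,-7,0,0,0,0],[0,-33,-8,0,0,0,0],[0,-37,-9,0,0,0,0]]])

```text
t: 7.02
ee_pos: [0.4913, -0.1876, 0.1916]
tcp_rot: [0.707, 0.707, -0.001, 0.001]
force: [0.3, 0.6, -3.3]
gripper_width: 0.0265
grasp_force: 49.6
```

drive_tool(deltas=[[[0,-4,-1,0,0,0,0],[0,-8,-2,0,0,0,0],[0,-11.5,-2.8,0,0,0,0],[0,-14,-3.4,0,0,0,0],[0,-16,-3.9,0,0,0,0],[0,-17.2,-4.2,0,0,0,0],[0,-17.7,-4.3,0,0,0,0],[0,-17.7,-4.3,0,0,0,0],[0,-17.7,-4.3,0,0,0,0]]])

```text
t: 8.15
ee_pos: [0.4506, -0.3613, 0.1921]
tcp_rot: [0.706, 0.708, -0.0, 0.001]
force: [-1.2, 0.4, -3.1]
gripper_width: 0.0268
grasp_force: 49.6
```

```bash
python3 -c "
from h import *
delta([.449,-.363,.16])
s=snap('wrist','w2.png'); print(w2p(s,[[.449,-.363,.006]]))
import pickle;pickle.dump((s,snap('top','t2.png')),open('s2.pkl','wb'))"
```

```text
pos [ 0.4506 -0.3613  0.1921] dcm [-0.17 -0.16  3.21] turn [0.03 0.1  0.1 ] F [-1.2  0.4 -3.1] w 0.0268 t 8.15
[[255.20486838 170.97877379]]
```

View pics/w2.png

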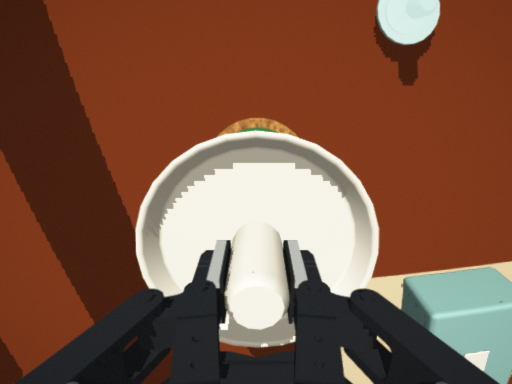

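The tier hangs level in the grip. The coaster's far edge shows as an arc with its crest at about (257,118).

```bash
python3 -c "
from h import *
import pickle;s,t=pickle.load(open('s2.pkl','rb'))
from scipy.optimize import least_squares
hsv=cv2.cvtColor(s['image'],cv2.COLOR_RGB2HSV)
m=cv2.inRange(hsv,np.array((11,80,90)),np.array((30,255,255)))
pts=[]
for c in range(222,294,2):
    k=np.where(m[100:140,c])[0]
    if len(k): pts.append((c,100+k[0]))
P=p2w(s,pts,.006)[:,:2]
q=least_squares(lambda q:np.hypot(*(P-q).T)-.055,[.45,-.362],loss='soft_l1',f_scale=.001)
print(len(P),q.x,np.abs(q.fun).max()); print(pts[::6])
# tier rim in wrist view at its height
z=r.observe()['ee_pos'][2]-.0412
circ(s,(0,0,100),(179,80,255),z+.028,.13,[.4506,-.3613,z+.028],125)
"
```

```text
36 [ 0.45081943 -0.36284432] 0.0007148033920523697
[(222, np.int64(131)), (234, np.int64(123)), (246, np.int64(119)), (258, np.int64(117)), (270, np.int64(119)), (282, np.int64(123))]
circle [ 0.4507 -0.3611] D 0.128 want 0.13
```

drive_tool(deltas=[[[0,-0.1,0,1,0,0,0],[0,-0.1,0,3,0,0,0],[0,-0.1,0,6,0,0,0],[0,-0.1,0,9,0,0,0],[0,-0.1,0,11.5,0,0,0],[0,-0.1,0,13,0,0,0],[0,-0.1,0,13.5,0,0,0],[0,-0.1,0,13.7,0,0,0],[0,-0.1,0,13.7,0,0,0],[0,-0.1,0,13.7,0,0,0]]])

```text
t: 9.5
ee_pos: [0.4509, -0.364, 0.0562]
tcp_rot: [0.707, 0.707, -0.001, 0.002]
force: [-0.1, -0.5, -2.3]
gripper_width: 0.0262
grasp_force: 49.5
```

```bash
python3 -c "
from h import *
delta([.4508,-.3625,.0472])"
```

```text
pos [ 0.4509 -0.364   0.0562] dcm [ 0.15 -0.01  0.9 ] turn [0.1  0.21 0.04] F [-0.1 -0.5 -2.3] w 0.0262 t 9.5
```

drive_tool(deltas=[[[0,0.1,0,0.2,0,0,0],[0,0.1,0,0.4,0,0,0],[0,0.1,0,0.5,0,0,0],[0,0.1,0,0.6,0,0,0],[0,0.1,0,0.7,0,0,0],[0,0.1,0,0.75,0,0,0],[0,0.1,0,0.8,0,0,0],[0,0.1,0,0.8,0,0,0]]])

```text
t: 10.5
ee_pos: [0.4503, -0.3624, 0.0473]
tcp_rot: [0.707, 0.707, -0.001, 0.001]
force: [0.7, -0.0, -2.2]
gripper_width: 0.0266
grasp_force: 49.7
```

drive_tool(deltas=[[[0,0,0,0.05,0,0,0],[0,0,0,0.1,0,0,0],[0,0,0,0.1,0,0,0],[0,0,0,0.1,0,0,0]]])

```text
t: 11.0
ee_pos: [0.4504, -0.3624, 0.0472]
tcp_rot: [0.707, 0.707, -0.001, 0.001]
force: [-3.3, 3.0, 4.2]
gripper_width: 0.0264
grasp_force: 50.5
```

drive_tool(deltas=[[[0.36,0,0,0.1,0,0,0],[0.4,0,0,0.1,0,0,0],[0.5,0,0,0.1,0,0,0],[0.8,0,0,0.1,0,0,0],[1,0,0,0.1,0,0,0],[1,0,0,0.1,0,0,0],[1,0,0,-1,0,0,0],[1,0,0,-4,0,0,0],[1,0,0,-9,0,0,0],[1,0,0,-14,0,0,0]]])

```text
t: 12.25
ee_pos: [0.4501, -0.3619, 0.1881]
tcp_rot: [0.707, 0.707, -0.001, 0.001]
force: [0.1, 0.0, 1.0]
gripper_width: 0.0854
grasp_force: 0.0
```

drive_tool(deltas=[[[1,1,0,-1,0,0,0],[1,2,0,-1,0,0,0],[1,2,0,-1,0,0,0],[1,2,0,-1,0,0,0]]])

```text
t: 12.75
ee_pos: [0.4495, -0.3412, 0.1939]
tcp_rot: [0.707, 0.707, -0.001, -0.001]
force: [-1.0, -0.1, 0.0]
gripper_width: 0.0852
grasp_force: 0.0
```

```bash
python3 -c "
from h import *
s=snap('wrist','w3.png')
q=circ(s,(0,0,100),(179,60,255),.034,.13,[.4508,-.3625,.034])
delta([.455,-.029,.2])"
```

```text
circle [ 0.4503 -0.3623] D 0.1281 want 0.13
pos [ 0.4495 -0.3414  0.1941] dcm [31.24  0.57 -0.6 ] turn [-0.12  0.01  0.04] F [ 0.9  0.1 -0.6] w 0.0856 t 12.8
```

View pics/w3.png

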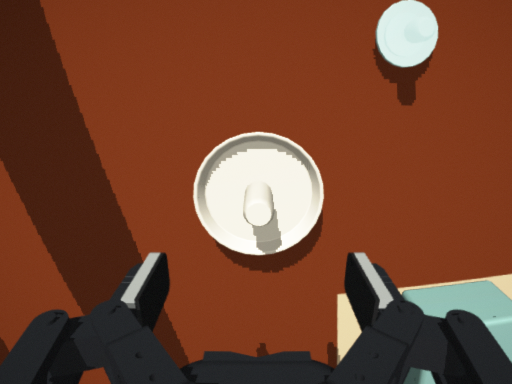

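White stands on the coaster with its rim centred at (259,193), covering the cork evenly. Blue is next.

drive_tool(deltas=[[[1,2,0,0,0,0,0],[1,6,0.1,0,0,0,0],[1,11,0.2,-0.3,0,0,0],[1,16,0.3,-0.3,0,0,0],[1,21,0.4,-0.5,0,0,0],[1,25.5,0.5,-0.5,0,0,0],[1,29,0.6,-0.5,0,0,0],[1,31,0.6,-0.5,0,0,0],[1,31.2,0.6,-0.5,0,0,0],[1,31.2,0.6,-0.5,0,0,0]]])

```text
t: 14.05
ee_pos: [0.4557, -0.0301, 0.2002]
tcp_rot: [0.707, 0.707, -0.001, 0.001]
force: [-1.3, 0.2, -0.5]
gripper_width: 0.0858
grasp_force: 0.0
```

```bash
python3 -c "
from h import *
s=snap('wrist','w4.png')
q=circ(s,(100,100,40),(130,255,255),.026,.104,[.455,-.028,.026])
delta([q[0],q[1],.042])"
```

```text
circle [ 0.4553 -0.0277] D 0.1017 want 0.104
pos [ 0.4558 -0.0304  0.2002] dcm [ 0.32 -0.06 15.82] turn [0.01 0.15 0.01] F [-0.4  0.1  0.6] w 0.0854 t 14.1
```

drive_tool(deltas=[[[1,0.2,0,1.5,0,0,0],[1,0.3,-0.1,4.5,0,0,0],[1,0.3,-0.1,8,0,0,0],[1,0.3,-0.1,11,0,0,0],[1,0.3,-0.1,13.5,0,0,0],[1,0.3,-0.1,15,0,0,0],[1,0.3,-0.1,15.8,0,0,0],[1,0.3,-0.1,15.8,0,0,0],[1,0.3,-0.1,15.8,0,0,0]]])

```text
t: 15.22
ee_pos: [0.456, -0.0276, 0.0434]
tcp_rot: [0.707, 0.707, -0.0, 0.002]
force: [-0.6, 0.1, -0.8]
gripper_width: 0.0855
grasp_force: 0.0
```

drive_tool(deltas=[[[0.4,0,0,0,0,0,0],[0.4,0,0,0,0,0,0],[0.3,0,0,0,0,0,0],[0.3,0,0,0,0,0,0],[0.2,0,0,0,0,0,0],[0,0,0,0,0,0,0],[0,0,0,0,0,0,0],[0,0,0,0,0,0,0],[0,0,0,0,0,0,0]]], force=50)

```text
t: 16.35
ee_pos: [0.4554, -0.0274, 0.0427]
tcp_rot: [0.707, 0.707, -0.0, 0.001]
force: [-0.1, 1.2, 4.8]
gripper_width: 0.0268
grasp_force: 49.3
```

drive_tool(deltas=[[[0,0,0,-0.5,0,0,0],[0,0,0,-1.5,0,0,0],[0,0,0,-3.5,0,0,0],[0,0,0,-6,0,0,0],[0,0,0,-9,0,0,0],[0,0,0,-12,0,0,0],[0,0,0,-14,0,0,0],[0,0,0,-15,0,0,0],[0,0,0,-15,0,0,0]]])

```text
t: 17.48
ee_pos: [0.4552, -0.0271, 0.1926]
tcp_rot: [0.707, 0.707, -0.001, 0.001]
force: [-0.5, 0.5, -2.5]
gripper_width: 0.0269
grasp_force: 49.5
```

drive_tool(deltas=[[[0,-1,0,0,0,0,0],[0,-3,0,0,0,0,0],[0,-7,-0.1,0,0,0,0],[0,-11.5,-0.2,0,0,0,0],[0,-16,-0.3,0,0,0,0],[0,-20.5,-0.4,0,0,0,0],[0,-25,-0.5,0,0,0,0],[0,-28.5,-0.5,0,0,0,0],[0,-31.5,-0.5,0,0,0,0],[0,-33,-0.5,0,0,0,0]]])

```text
t: 18.73
ee_pos: [0.449, -0.3585, 0.1912]
tcp_rot: [0.708, 0.707, -0.001, -0.001]
force: [0.6, -0.1, -2.8]
gripper_width: 0.0269
grasp_force: 49.5
```

drive_tool(deltas=[[[0,-0.5,0,0,0,0,0],[0,-0.5,0,0,0,0,0],[0,-0.5,0,0,0,0,0]]])

```text
t: 19.1
ee_pos: [0.4504, -0.361, 0.1932]
tcp_rot: [0.706, 0.708, -0.001, 0.001]
force: [0.7, -0.4, -1.8]
gripper_width: 0.0266
grasp_force: 49.5
```

```bash
python3 -c "
from h import *
s=snap('wrist','w5.png')
z=r.observe()['ee_pos'][2]-.0427
q=circ(s,(100,100,40),(130,255,255),z+.026,.104,[.4503,-.3623,z+.026],125)
delta([.4503,-.3623,.1087]); print(z)"
```

```text
circle [ 0.4501 -0.3606] D 0.1015 want 0.104
pos [ 0.4505 -0.3611  0.1933] dcm [-0.11 -0.02  8.46] turn [0.03 0.12 0.11] F [-0.8  0.5 -2.5] w 0.0266 t 19.15
0.15060234449632004
```

View pics/w5.png

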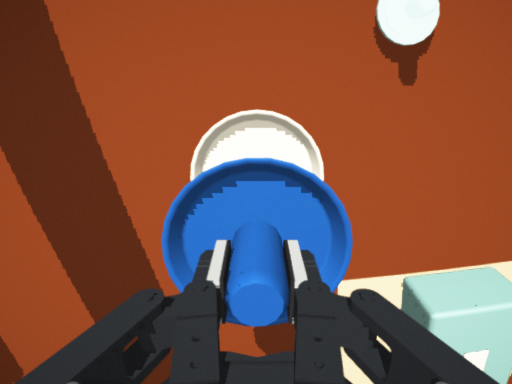

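The blue tier hangs level over the white, within about 2 mm, and the socket allows ±4 mm. Lowering it now.

drive_tool(deltas=[[[0,-0.15,0,1,0,0,0],[0,-0.15,0,2.5,0,0,0],[0,-0.15,0,4,0,0,0],[0,-0.15,0,5.5,0,0,0],[0,-0.15,0,6.5,0,0,0],[0,-0.15,0,7.2,0,0,0],[0,-0.15,0,7.6,0,0,0],[0,-0.15,0,7.8,0,0,0],[0,-0.15,0,7.8,0,0,0],[0,-0.15,0,7.8,0,0,0]]])

```text
t: 20.4
ee_pos: [0.4505, -0.364, 0.1156]
tcp_rot: [0.707, 0.707, -0.001, 0.001]
force: [0.2, 0.1, -2.8]
gripper_width: 0.0267
grasp_force: 49.5
```

drive_tool(deltas=[[[0,0.1,0,0.2,0,0,0],[0,0.1,0,0.35,0,0,0],[0,0.1,0,0.45,0,0,0],[0,0.1,0,0.55,0,0,0],[0,0.1,0,0.6,0,0,0],[0,0.1,0,0.65,0,0,0],[0,0.1,0,0.65,0,0,0]]])

```text
t: 21.28
ee_pos: [0.4503, -0.3628, 0.1088]
tcp_rot: [0.707, 0.707, -0.001, 0.001]
force: [0.2, 0.8, -1.1]
gripper_width: 0.0268
grasp_force: 49.6
```

drive_tool(deltas=[[[0,0,0,0.05,0,0,0],[0,0,0,0.1,0,0,0],[0,0,0,0.1,0,0,0],[0,0,0,0.1,0,0,0]]])

```text
t: 21.78
ee_pos: [0.4503, -0.3629, 0.1087]
tcp_rot: [0.707, 0.707, -0.001, 0.001]
force: [-2.2, 2.1, 6.6]
gripper_width: 0.0267
grasp_force: 50.3
```

Blue is in contact at the expected height. Release, then look.

drive_tool(deltas=[[[0.36,0,0,0.05,0,0,0],[0.4,0,0,0.05,0,0,0],[0.5,0,0,0.05,0,0,0],[0.8,0,0,0.05,0,0,0],[1,0,0,0.05,0,0,0],[1,0,0,0.05,0,0,0],[1,0,0,-1,0,0,0],[1,0,0,-4,0,0,0],[1,0,0,-9,0,0,0],[1,0,0,-14,0,0,0]]])

```text
t: 23.02
ee_pos: [0.4501, -0.3623, 0.2496]
tcp_rot: [0.707, 0.707, -0.001, 0.001]
force: [0.4, -1.1, 0.3]
gripper_width: 0.0854
grasp_force: 0.0
```

drive_tool(deltas=[[[1,1,0,0,0,0,0],[1,1,0,0,0,0,0],[1,1,0,0,0,0,0]]])

```text
t: 23.4
ee_pos: [0.4496, -0.3519, 0.2458]
tcp_rot: [0.707, 0.707, -0.001, -0.001]
force: [0.2, -0.7, -1.2]
gripper_width: 0.0852
grasp_force: 0.0
```

```bash
python3 -c "
from h import *
s=snap('wrist','w6.png')
q=circ(s,(100,100,40),(130,255,255),.092,.104,[.4503,-.3625,.092])
t=snap('side'); g=t['image']; c=w2p(t,[[.45,-.3625,.06]])[0].astype(int); print(c)
cr=g[c[1]-60:c[1]+60,c[0]-80:c[0]+80]; cv2.imwrite('pics/s6.png',cv2.resize(cr[:,:,::-1],None,fx=4,fy=4))
a=snap('top'); hsv=0
circ(a,(8,130,60),(22,255,255),.044,.056,[.455,.358,.044],16)
delta([.455,.357,.2])"
```

```text
circle [ 0.4503 -0.3632] D 0.1015 want 0.104
[364 144]
circle [0.4562 0.3583] D 0.0723 want 0.056
pos [ 0.4496 -0.3521  0.2458] dcm [70.91  0.58  4.57] turn [-0.11  0.01  0.03] F [-0.3  0.3 -0.4] w 0.0852 t 23.55
```

View pics/s6.png

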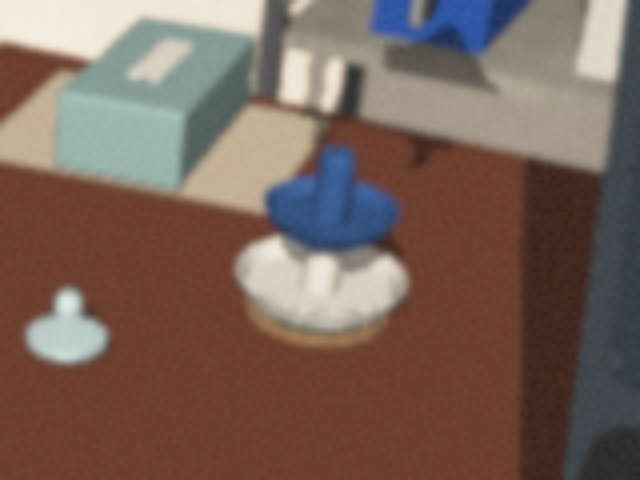

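The side crop shows the blue tier level on the white post, and the stack centred on the coaster. Now the bowl.

drive_tool(deltas=[[[1,2,0,0,0,0,0],[1,6,0,0,0,0,0],[1,11,0.1,0.3,0,0,0],[1,16,0.1,0.6,0,0,0],[1,21,0.2,1,0,0,0],[1,26,0.2,1.3,0,0,0],[1,31,0.2,1.6,0,0,0],[1,36,0.3,2,0,0,0],[1,41,0.3,2.5,0,0,0],[1,46,0.3,3,0,0,0]]])

```text
t: 24.8
ee_pos: [0.4518, 0.1098, 0.2163]
tcp_rot: [0.707, 0.708, -0.001, 0.001]
force: [-0.0, -0.6, 0.0]
gripper_width: 0.0851
grasp_force: 0.0
```

drive_tool(deltas=[[[1,5,0,0,0,0,0],[1,10,0.1,0.3,0,0,0],[1,15,0.1,0.6,0,0,0],[1,19,0.2,1,0,0,0],[1,22.5,0.2,1.3,0,0,0],[1,24.5,0.2,1.5,0,0,0],[1,25,0.2,1.5,0,0,0],[1,25,0.2,1.5,0,0,0],[1,25,0.2,1.5,0,0,0]]])

```text
t: 25.92
ee_pos: [0.455, 0.3565, 0.2013]
tcp_rot: [0.707, 0.707, -0.001, 0.001]
force: [0.3, -0.1, -0.2]
gripper_width: 0.0858
grasp_force: 0.0
```

```bash
python3 -c "
from h import *
s=snap('wrist','w7.png')
q=circ(s,(6,130,60),(22,255,255),.044,.056,[.455,.357,.044],60)
print(w2p(s,[[.455,.357,.044]]))
delta([q[0],q[1],.022])"
```

```text
circle [0.4544 0.3538] D 0.1174 want 0.056
[[256.66412118 176.47107995]]
pos [0.4551 0.3565 0.2013] dcm [-0.23 -0.08 17.93] turn [ 0.04  0.13 -0.05] F [-0.2  0.3 -0.2] w 0.0854 t 25.98
```

View pics/w7.png

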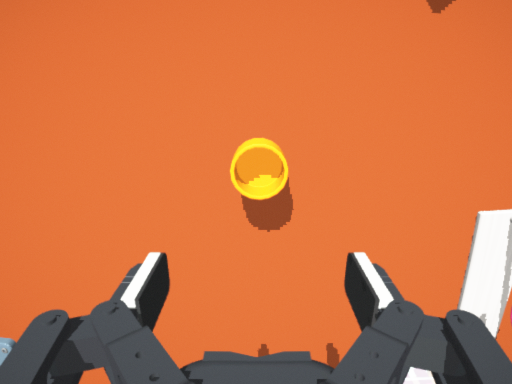

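The wrist picture is overexposed here and shows the bowl's rim in yellow, columns 230–288, with its lower edge at row 200. I'll fit its lower arc with the known radius.

```bash
python3 -c "
from h import *
from scipy.optimize import least_squares
s=snap('wrist'); hsv=cv2.cvtColor(s['image'],cv2.COLOR_RGB2HSV)
print(hsv[186,234],hsv[195,250],hsv[100,259],hsv[170,259])
m=cv2.inRange(hsv,np.array((22,150,150)),np.array((35,255,255)))
c=max(cv2.findContours(m[130:215,220:300],0,cv2.CHAIN_APPROX_NONE)[0],key=len).reshape(-1,2)+[220,130]
c=cv2.convexHull(c).reshape(-1,2); print(c.min(0),c.max(0))
P=p2w(s,c[c[:,1]>172],.044)[:,:2]
q=least_squares(lambda q:np.hypot(*(P-q).T)-.028,[.455,.357],loss='soft_l1',f_scale=.001);print(q.x,abs(q.fun).max())
delta([*q.x,.022])"
```

```text
[ 18 201 254] [ 29 196 255] [ 10 187 233] [ 17 217 243]
[230 138] [287 198]
[0.456855   0.36282417] 0.0006583220099085282
pos [0.4551 0.3566 0.2013] dcm [ 0.67  0.16 17.93] turn [ 0.04  0.13 -0.04] F [ 0.2 -0.2 -0.4] w 0.0856 t 26.02
```

```bash
python3 -c "
from h import *
import pickle
a,b=pickle.load(open('s0.pkl','rb'))
print(p2w(a,[(105.5,243)],.044)); print(w2p(a,[[.4555,.3613,.044]]), w2p(b,[[.4555,.3613,.044]]))
g=a['image'][220:268,80:130]; cv2.imwrite('pics/b.png',cv2.resize(g[:,:,::-1],None,fx=10,fy=10,interpolation=0))"
```

```text
[[0.45595707 0.35710527 0.044     ]]
[[103.66413334 243.21382427]] [[224.37825407 298.90808065]]
```

View pics/b.png

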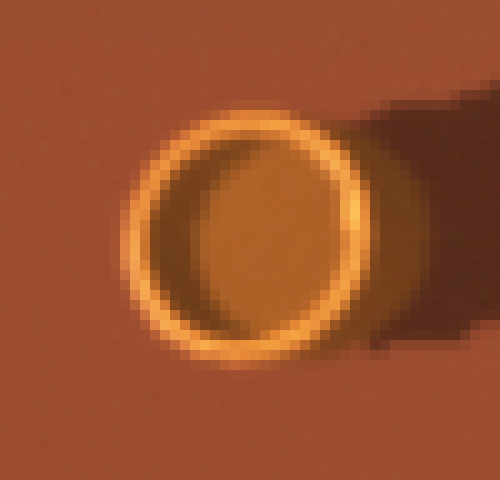

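The crop shows the rim centre at about (104.7,243.5) in the top picture, so y ≈ 0.36. The two views agree within about 2 mm.

drive_tool(deltas=[[[1,0.2,0.1,1.5,0,0,0],[1,0.5,0.1,4.5,0,0,0],[1,0.5,0.1,8,0,0,0],[1,0.5,0.1,11.5,0,0,0],[1,0.5,0.1,14.5,0,0,0],[1,0.5,0.1,16.8,0,0,0],[1,0.5,0.1,17.8,0,0,0],[1,0.5,0.1,17.8,0,0,0],[1,0.5,0.1,17.8,0,0,0]]])

```text
t: 27.15
ee_pos: [0.4567, 0.3625, 0.0241]
tcp_rot: [0.707, 0.707, 0.0, 0.001]
force: [0.6, -0.4, -0.6]
gripper_width: 0.0852
grasp_force: 0.0
```

drive_tool(deltas=[[[0.75,0,0,0,0,0,0],[0.7,0,0,0,0,0,0],[0.65,0,0,0,0,0,0],[0.6,0,0,0,0,0,0],[0.55,0,0,0,0,0,0],[0.3,0,0,0,0,0,0],[0.3,0,0,0,0,0,0],[0,0,0,0,0,0,0]]], force=30)

```text
t: 28.15
ee_pos: [0.4565, 0.3625, 0.0242]
tcp_rot: [0.707, 0.707, 0.0, 0.001]
force: [-0.3, -0.0, 6.0]
gripper_width: 0.0562
grasp_force: 31.0
```

drive_tool(deltas=[[[0,0,0,-0.5,0,0,0],[0,0,0,-1.5,0,0,0],[0,0,0,-4,0,0,0],[0,0,0,-8,0,0,0],[0,0,0,-12,0,0,0],[0,0,0,-16,0,0,0],[0,0,0,-18.5,0,0,0],[0,0,0,-19.7,0,0,0],[0,0,0,-20,0,0,0],[0,0,0,-20,0,0,0]]])

```text
t: 29.4
ee_pos: [0.4553, 0.3622, 0.2216]
tcp_rot: [0.707, 0.707, -0.002, 0.001]
force: [0.1, -0.3, -1.8]
gripper_width: 0.0558
grasp_force: 32.3
```

```bash
python3 -c "
from h import *
delta([.4503,-.363,.22])
s=snap('wrist','w8.png')"
```

```text
pos [0.4553 0.3622 0.2216] dcm [-72.52  -0.54   0.41] turn [-0.09  0.2   0.04] F [ 0.1 -0.3 -1.8] w 0.0558 t 29.4
```

View pics/w8.png

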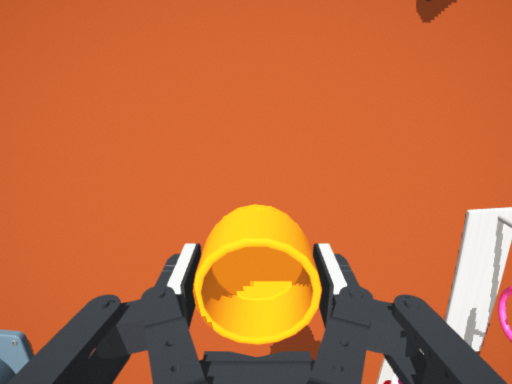

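The bowl is held square with its rim centred at about (258,291). I'll carry it over and compare it with the TCP.

drive_tool(deltas=[[[0,-1,0,0,0,0,0],[0,-3.5,0,0,0,0,0],[0,-7.5,0,0,0,0,0],[0,-12,-0.1,0,0,0,0],[0,-17,-0.1,0,0,0,0],[0,-22,-0.1,0,0,0,0],[0,-27,-0.2,0,0,0,0],[0,-32,-0.2,0,0,0,0],[0,-37,-0.3,0,0,0,0],[0,-42,-0.3,0,0,0,0]]])

```text
t: 30.7
ee_pos: [0.452, -0.0593, 0.2233]
tcp_rot: [0.707, 0.707, -0.001, 0.001]
force: [0.6, 0.3, -1.3]
gripper_width: 0.0558
grasp_force: 32.3
```

drive_tool(deltas=[[[0,-5,0,0,0,0,0],[0,-10,0,0,0,0,0],[0,-15,-0.1,0,0,0,0],[0,-20,-0.1,0,0,0,0],[0,-24.5,-0.2,0,0,0,0],[0,-27.5,-0.2,0,0,0,0],[0,-29.5,-0.2,0,0,0,0],[0,-30.5,-0.2,0,0,0,0],[0,-30.5,-0.2,0,0,0,0],[0,-30.5,-0.2,0,0,0,0]]])

```text
t: 31.95
ee_pos: [0.4514, -0.3614, 0.2248]
tcp_rot: [0.706, 0.708, -0.0, 0.001]
force: [0.1, 0.5, -2.0]
gripper_width: 0.056
grasp_force: 32.3
```

```bash
python3 -c "
from h import *
s=snap('wrist','w9.png'); o=r.observe()
for z in (.044,):
  print(p2w(s,[(258,291)],o['ee_pos'][2]-.0242+z))
delta([.4503,-.363,.1502])"
```

```text
[[ 0.45172747 -0.35974698  0.24460721]]
pos [ 0.4515 -0.3614  0.2248] dcm [-0.14 -0.12  7.46] turn [0.03 0.11 0.11] F [ 0.2 -0.3 -1.9] w 0.0562 t 32.0
```

View pics/w9.png

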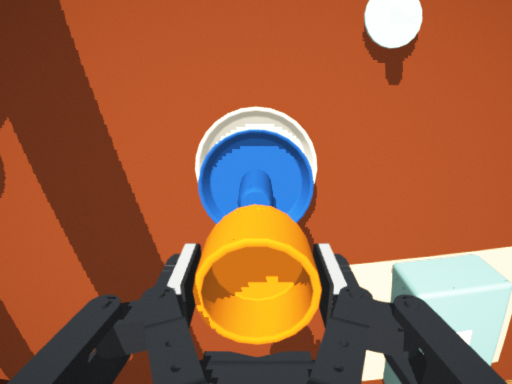

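The bowl hangs square above the blue post, about 2 mm off in y and 1 mm in x. I'll lower it with that correction.

drive_tool(deltas=[[[0,-0.1,-0.1,1,0,0,0],[0,-0.2,-0.1,2.5,0,0,0],[0,-0.2,-0.1,4,0,0,0],[0,-0.2,-0.1,5,0,0,0],[0,-0.2,-0.1,5.8,0,0,0],[0,-0.2,-0.1,6.3,0,0,0],[0,-0.2,-0.1,6.6,0,0,0],[0,-0.2,-0.1,6.7,0,0,0],[0,-0.2,-0.1,6.7,0,0,0]]])

```text
t: 33.12
ee_pos: [0.4504, -0.3648, 0.1579]
tcp_rot: [0.707, 0.707, -0.001, 0.001]
force: [-0.8, 0.3, -1.6]
gripper_width: 0.0561
grasp_force: 32.3
```

drive_tool(deltas=[[[0,0,0,0.2,0,0,0],[0,0,0,0.3,0,0,0],[0,0,0,0.4,0,0,0],[0,0,0,0.5,0,0,0],[0,0,0,0.55,0,0,0],[0,0,0,0.55,0,0,0]]])

```text
t: 33.88
ee_pos: [0.4502, -0.3646, 0.152]
tcp_rot: [0.707, 0.707, -0.001, 0.001]
force: [-0.6, -0.0, -1.6]
gripper_width: 0.0557
grasp_force: 32.3
```

drive_tool(deltas=[[[0,0,0,0.05,0,0,0],[0,0,0,0.1,0,0,0],[0,0,0,0.15,0,0,0],[0,0,0,0.2,0,0,0],[0,0,0,0.2,0,0,0]]])

```text
t: 34.5
ee_pos: [0.4503, -0.3647, 0.1502]
tcp_rot: [0.707, 0.707, -0.001, 0.001]
force: [0.4, 0.4, -0.1]
gripper_width: 0.0558
grasp_force: 32.4
```

drive_tool(deltas=[[[0,0,0,0.04,0,0,0],[0,0,0,0.08,0,0,0],[0,0,0,0.08,0,0,0]]])

```text
t: 34.88
ee_pos: [0.4504, -0.3649, 0.1502]
tcp_rot: [0.707, 0.707, -0.001, 0.002]
force: [-1.4, 0.5, 4.3]
gripper_width: 0.0558
grasp_force: 32.7
```

drive_tool(deltas=[[[0.7,0,0,0.05,0,0,0],[0.75,0,0,0.05,0,0,0],[0.9,0,0,0.05,0,0,0],[1,0,0,0.05,0,0,0],[1,0,0,0.05,0,0,0],[1,0,0,0,0,0,0],[1,0,0,-1,0,0,0],[1,0,0,-4,0,0,0],[1,0,0,-8,0,0,0],[1,0,0,-11,0,0,0]]])

```text
t: 36.12
ee_pos: [0.4505, -0.3647, 0.2622]
tcp_rot: [0.707, 0.707, -0.001, 0.002]
force: [0.2, 0.2, 0.4]
gripper_width: 0.0857
grasp_force: 0.0
```

drive_tool(deltas=[[[1,1,0,-0.5,0,0,0],[1,1,0,-0.5,0,0,0],[1,1,0,-0.5,0,0,0]]])

```text
t: 36.5
ee_pos: [0.4497, -0.3537, 0.2624]
tcp_rot: [0.707, 0.707, -0.001, -0.001]
force: [-0.0, -0.6, -0.3]
gripper_width: 0.0856
grasp_force: 0.0
```

```bash
python3 -c "
from h import *
s=snap('wrist','w10.png'); print(w2p(s,[[.4503,-.363,.17]]))
t=snap('side'); c=w2p(t,[[.45,-.3625,.08]])[0].astype(int)
g=t['image'][c[1]-50:c[1]+50,c[0]-50:c[0]+50]
A=cv2.resize(s['image'][60:320,120:400],None,fx=1.5,fy=1.5);B=cv2.resize(g,(390,390),interpolation=2)
cv2.imwrite('pics/c10.png',np.hstack([A,B])[:,:,::-1]); print(A.shape)
delta([.5885,-.207,.22])"
```

```text
[[257.83396273 212.6654697 ]]
(390, 420, 3)
pos [ 0.4497 -0.3539  0.2624] dcm [14.68 13.9   4.21] turn [-0.11  0.01  0.04] F [-0.3 -0.6 -1. ] w 0.085 t 36.6
```

View pics/c10.png

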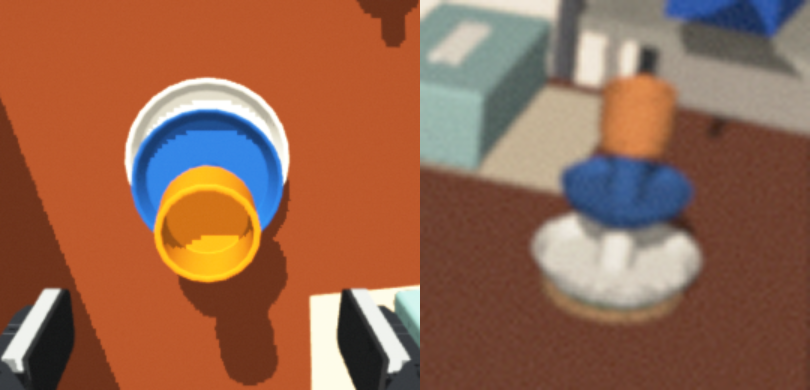

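All three pieces are stacked level, and the bowl rim centre at about (258.7,214.7) is within 2 mm of plan. Now the lid.

drive_tool(deltas=[[[1,1.5,1.4,0,0,0,0],[1,4,3.8,0.5,0,0,0],[1,7.5,7.1,1.5,0,0,0],[1,11,10.4,3,0,0,0],[1,13.5,12.8,4,0,0,0],[1,14.6,13.8,4.2,0,0,0],[1,14.6,13.9,4.2,0,0,0],[1,14.6,13.9,4.2,0,0,0]]])

```text
t: 37.6
ee_pos: [0.5889, -0.2093, 0.2227]
tcp_rot: [0.707, 0.707, -0.001, 0.001]
force: [-0.6, 0.7, 0.0]
gripper_width: 0.0855
grasp_force: 0.0
```

```bash
python3 -c "
from h import *
s=snap('wrist','w11.png')
q=circ(s,(0,0,110),(179,90,255),.013,.06,[.5885,-.207,.013],50)
delta([q[0],q[1],.029])
cv2.imwrite('pics/l.png',cv2.resize(s['image'][80:280,150:370,::-1],None,fx=2.5,fy=2.5))
print(w2p(s,[[*q[:2],.013],[*q[:2],.048]]))
import pickle;pickle.dump(s,open('w11.pkl','wb'))"
```

```text
circle [ 0.5896 -0.2073] D 0.061 want 0.06
pos [ 0.5887 -0.2096  0.2228] dcm [ 0.29  0.06 19.38] turn [ 0.07  0.18 -0.05] F [-0.8  0.  -0.9] w 0.085 t 37.65
[[257.26772063 161.91033665]
 [257.3820521  170.13294967]]
```

View pics/l.png

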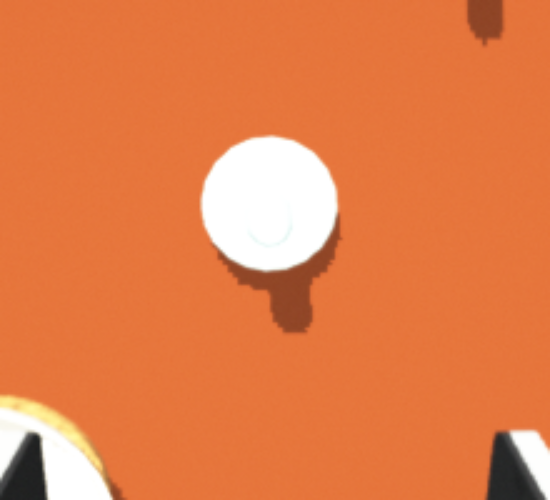

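The lid's knob top is at about (258,169), as the disc fit predicts. Descending.

drive_tool(deltas=[[[1,0.2,0.1,1.5,0,0,0],[1,0.3,0.1,4.5,0,0,0],[1,0.3,0.1,8,0,0,0],[1,0.3,0.1,11.5,0,0,0],[1,0.3,0.1,15,0,0,0],[1,0.3,0.1,17.5,0,0,0],[1,0.3,0.1,19,0,0,0],[1,0.3,0.1,19.3,0,0,0],[1,0.3,0.1,19.3,0,0,0],[1,0.3,0.1,19.3,0,0,0]]])

```text
t: 38.9
ee_pos: [0.5913, -0.2064, 0.0307]
tcp_rot: [0.707, 0.707, -0.0, 0.002]
force: [-0.2, 0.3, 0.2]
gripper_width: 0.0853
grasp_force: 0.0
```

```bash
python3 -c "
from h import *
delta([.5896,-.207,.0295])"
```

```text
pos [ 0.5913 -0.2064  0.0307] dcm [-0.06 -0.17  0.12] turn [0.18 0.2  0.04] F [-0.2  0.3  0.2] w 0.0853 t 38.9
```

drive_tool(deltas=[[[0.6,0,-0.15,0.1,0,0,0],[0.4,0,-0.15,0.1,0,0,0],[0.4,0,-0.15,0.1,0,0,0],[0.3,0,-0.15,0.1,0,0,0],[0.3,0,-0.15,0.1,0,0,0],[0.25,0,-0.15,0.1,0,0,0],[0.2,0,-0.15,0.1,0,0,0],[0.1,0,-0.15,0.1,0,0,0],[0,0,-0.15,0.1,0,0,0],[0,0,-0.15,0.1,0,0,0]]], force=25)

```text
t: 40.15
ee_pos: [0.5888, -0.2058, 0.028]
tcp_rot: [0.707, 0.707, -0.001, 0.001]
force: [0.4, 0.3, 0.8]
gripper_width: 0.019
grasp_force: 24.4
```

drive_tool(deltas=[[[0,0,0,-0.5,0,0,0],[0,0,0,-1.5,0,0,0],[0,0,0,-4,0,0,0],[0,0,0,-8,0,0,0],[0,0,0,-12.5,0,0,0],[0,0,0,-17,0,0,0],[0,0,0,-20,0,0,0],[0,0,0,-21.7,0,0,0],[0,0,0,-22,0,0,0],[0,0,0,-22,0,0,0]]])

```text
t: 41.4
ee_pos: [0.5885, -0.2053, 0.2477]
tcp_rot: [0.707, 0.707, -0.001, 0.001]
force: [-0.1, -0.0, -1.2]
gripper_width: 0.0187
grasp_force: 24.5
```

```bash
python3 -c "
from h import *
delta([.451,-.364,.248])"
```

```text
pos [ 0.5885 -0.2053  0.2477] dcm [-1.586e+01 -1.376e+01  1.000e-02] turn [0.01 0.12 0.04] F [-0.1 -0.  -1.2] w 0.0187 t 41.4
```

drive_tool(deltas=[[[0,-1,-0.9,0,0,0,0],[0,-3,-2.6,0,0,0,0],[0,-6,-5.2,0,0,0,0],[0,-9,-7.8,0,0,0,0],[0,-12,-10.4,0,0,0,0],[0,-14.3,-12.4,0,0,0,0],[0,-15.5,-13.5,0,0,0,0],[0,-15.8,-13.7,0,0,0,0],[0,-15.8,-13.7,0,0,0,0],[0,-15.8,-13.7,0,0,0,0]]])

```text
t: 42.65
ee_pos: [0.4524, -0.3626, 0.2482]
tcp_rot: [0.706, 0.708, -0.0, 0.001]
force: [-0.3, -0.1, -0.7]
gripper_width: 0.019
grasp_force: 24.5
```

```bash
python3 -c "
from h import *
s=snap('wrist','w12.png'); o=r.observe(); zl=o['ee_pos'][2]-.028
print(w2p(s,[[.451,-.364,.17],[*o['ee_pos'][:2],zl+.013],[*o['ee_pos'][:2],zl+.048]]))
d=snap('wrist'); import pickle;pickle.dump(s,open('w12.pkl','wb'))
c=pickle.load(open('w11.pkl','rb'))
p=cv2.imread('pics/w10.png')
delta([.451,-.364,.190])"
```

```text
[[254.90919486 209.91830516]
 [257.12885538 252.93237677]
 [257.33617717 294.55715266]]
pos [ 0.4524 -0.3627  0.2483] dcm [-0.12 -0.14  5.83] turn [0.03 0.12 0.12] F [ 0.6 -0.1 -0.7] w 0.0193 t 42.75
```

View pics/w12.png

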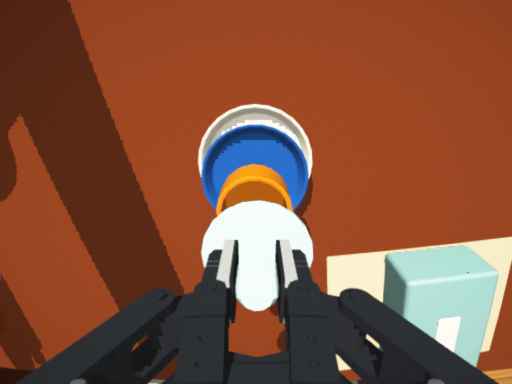

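The lid is level above the bowl: disc centre at column 257, bowl centre at column 254.5. Lowering with a 1.4 mm correction.

drive_tool(deltas=[[[0,0,-0.1,1,0,0,0],[0,-0.05,-0.15,2.2,0,0,0],[0,-0.05,-0.15,3.3,0,0,0],[0,-0.05,-0.15,4.1,0,0,0],[0,-0.05,-0.15,4.5,0,0,0],[0,-0.05,-0.15,4.6,0,0,0],[0,-0.05,-0.15,4.6,0,0,0],[0,-0.05,-0.15,4.6,0,0,0]]])

```text
t: 43.75
ee_pos: [0.4504, -0.3643, 0.2028]
tcp_rot: [0.707, 0.707, -0.001, 0.001]
force: [0.4, -0.3, -0.2]
gripper_width: 0.0188
grasp_force: 24.5
```

```bash
python3 -c "
from h import *
delta([.451,-.364,.190])"
```

```text
pos [ 0.4504 -0.3643  0.2028] dcm [0.03 0.06 1.28] turn [0.06 0.17 0.04] F [ 0.4 -0.3 -0.2] w 0.0188 t 43.75
```

drive_tool(deltas=[[[0,0,0.05,0.2,0,0,0],[0,0,0.05,0.4,0,0,0],[0,0,0.05,0.6,0,0,0],[0,0,0.05,0.7,0,0,0],[0,0,0.05,0.8,0,0,0],[0,0,0.05,0.8,0,0,0]]])

```text
t: 44.5
ee_pos: [0.4507, -0.364, 0.1942]
tcp_rot: [0.707, 0.707, -0.001, 0.001]
force: [0.2, -0.4, -0.1]
gripper_width: 0.0191
grasp_force: 24.5
```

drive_tool(deltas=[[[0,0,0,0.1,0,0,0],[0,0,0,0.2,0,0,0],[0,0,0,0.3,0,0,0],[0,0,0,0.35,0,0,0],[0,0,0,0.4,0,0,0],[0,0,0,0.4,0,0,0]]])

```text
t: 45.25
ee_pos: [0.4507, -0.364, 0.1902]
tcp_rot: [0.707, 0.707, -0.001, 0.001]
force: [0.5, -0.6, -0.7]
gripper_width: 0.0192
grasp_force: 24.5
```

drive_tool(deltas=[[[0,0,0,0.05,0,0,0],[0,0,0,0.1,0,0,0],[0,0,0,0.1,0,0,0]]])

```text
t: 45.62
ee_pos: [0.4508, -0.3643, 0.1899]
tcp_rot: [0.707, 0.707, -0.001, 0.001]
force: [-0.5, 0.2, 2.3]
gripper_width: 0.0184
grasp_force: 24.7
```

Contact is at exactly the seated height. Release and withdraw.

drive_tool(deltas=[[[0.27,0,0,0.05,0,0,0],[0.3,0,0,0.05,0,0,0],[0.4,0,0,0.05,0,0,0],[0.6,0,0,0.05,0,0,0],[0.8,0,0,0,0,0,0],[0.8,0,0,-0.5,0,0,0],[0.8,0,0,-2,0,0,0],[0.8,0,0,-5,0,0,0],[0.8,0,0,-9,0,0,0],[0.8,0,0,-11,0,0,0]]])

```text
t: 46.88
ee_pos: [0.4513, -0.3644, 0.3037]
tcp_rot: [0.707, 0.707, -0.001, 0.004]
force: [-0.3, -0.4, 0.5]
gripper_width: 0.0683
grasp_force: 0.0
```

drive_tool(deltas=[[[0.8,3,0,0,0,0,0],[0.8,7,0,0,0,0,0],[0.8,11,0,0,0,0,0],[0.8,13,0,0,0,0,0],[0.8,13,0,0,0,0,0],[0.8,13,0,0,0,0,0]]])

```text
t: 47.62
ee_pos: [0.4508, -0.2348, 0.2992]
tcp_rot: [0.707, 0.707, -0.001, 0.001]
force: [0.2, -0.7, 0.4]
gripper_width: 0.0683
grasp_force: 0.0
```

```bash
python3 -c "
from h import *
t=snap('side'); a=snap('top')
c=w2p(t,[[.45,-.3625,.11]])[0].astype(int); d=w2p(a,[[.45,-.3625,.11]])[0].astype(int); print(c,d)
f=lambda im,c:cv2.resize(im[c[1]-55:c[1]+55,max(0,c[0]-55):c[0]+55],(400,400),interpolation=2)
cv2.imwrite('pics/end.png',np.hstack([f(t['image'],c),f(a['image'],d)])[:,:,::-1])
P=np.array([[.4507,-.364,.174],[.4507,-.364,.21]]);print(w2p(t,P)-c,w2p(a,P)-d)
delta([.45,-.36,.3])"
```

```text
[366 129] [439 242]
[[  3.01254323 -19.70042394]
 [  4.6439356  -31.37658531]] [[16.27594462 -1.25626661]
 [25.92924892 -2.13785017]]
pos [ 0.4506 -0.2349  0.2987] dcm [-12.51  -0.05  -0.1 ] turn [-0.    0.14 -0.04] F [-0.1 -0.3  0. ] w 0.0684 t 47.73
```

View pics/end.png

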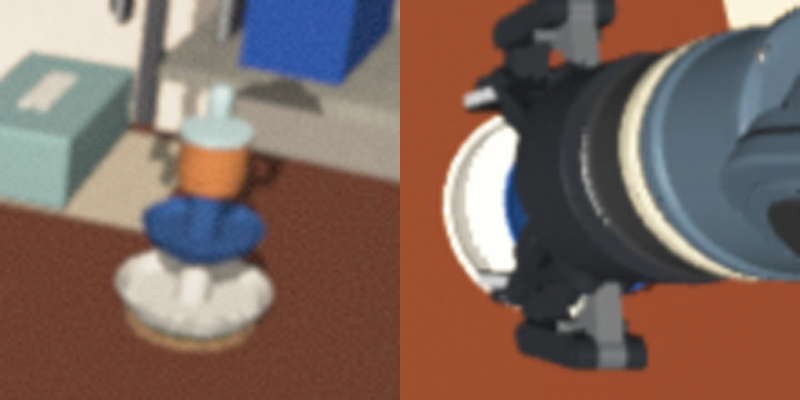

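The side picture shows the full stack, level and seated: the lid sits flush on the bowl with its knob upright, and the arm is clear of it.

```bash
python3 -c "
from h import *
print(r.job_done())"
```

```text
the job is handed in; nothing more can be done
None
```

The dish is back together on its coaster, stacked white, blue, bowl and lid. Each piece came to rest at its expected seated height and the stack looks level in the last side view. The arm kept well clear of the pencil cup, gloss stand and hook rail, and the job was handed in at about 48 s; no verdict came back.

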